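# Spice jars in a row by height

## Robot

A 6-joint arm with a two-finger parallel gripper is mounted at the origin on the work surface. World frame = base frame: x ahead of the robot, y to its left, z up, the work surface at z = 0. Lengths are in mm, angles in rad, forces in N, time in s.
With the tool pointing down it reaches from about 425 to 925 mm from the base axis. Payload 12.5 kg.
Tool frame: the origin (TCP) lies at the very end of the fingers, on their centre line; the grasp point (between the pads) lies 19 mm behind it (r.tcp_to_grasp is the distance from the TCP to the grasp point, in mm); y points along the fingers, z is the direction in which the jaws open and shut, and the axes are right-handed (so a half turn about y gives the same grasp; the last joint's range is limited). The gripper opens to 85 mm and grips with 20 to 120 N. Pads are 22 mm wide; open, the fingers measure 114 mm over their backs; the gripper's body (76 mm by 85 mm) begins 54 mm behind the grasp point. The pads swing forward as they close: fully open they stand 13 mm farther back than shut.
Start: joints at [1.188, 0.491, 1.559, -0, 1.092, -0.106], TCP at [170.781, 601.231, 231.327] pointing down, gripper open.
Joint ranges: [-3.1, 3.1], [-0.84, 2.19], [0.05, 2.79], [-1.13, 4.28], [0.06, 2.93], [-2.69, 2.69]. Speed limits (rad/s): [2.22, 2.22, 2.79, 3.14, 3.14, 3.14].

## Interface

Orientations are given as a unit quaternion [x, y, z, w].
In Python, from cell import sensors, eyes, r gives the robot as it stands.
- The arm moves only by the shell command python3 -m creep 'ROWS' [OPENING] [FORCE]. ROWS is a JSON object of lists of equal length, an entry for each row: "dp": the shift along the tool's x, y, z normalised to -1 to 1, where 1 is 0.12 m, a list of three; "angular": the turn, a rotation vector about the tool's x, y, z normalised to -1 to 1, where 1 is 45 degrees, a list of three. A call has 1 to 20 rows; each row is the pose to reach, as a shift and turn from the pose measured when the call began, along the tool's axes at that moment; what a row does not reach only later rows make up. A row lasts 1/8 s, in which the tool goes at most 62.5 mm and 10.7 degrees, less where a joint would pass 70% of its speed; a pose out of reach is approached as far as the arm can. A call with a number of a shift or a turn outside -1 to 1 is refused whole. A call with a gripper value outside its range is refused whole. OPENING is the gripper command: -1 is shut, 1 is fully open, values between are in proportion, set as the call begins (- or left out, the last holds). The fingers move at their own pace and stop on an object; FORCE is the grip in N (left out, the last holds). Time passes only in rows, so rows that repeat a pose let the fingers close. It gives the time, the measured TCP pose, the force and the opening at its end, in the units of the state.
- sensors.sense(): the state, without advancing time (a new reading comes with each control period).
- eyes.camera(name): name is "scene" or "top" or "wrist"; returns the picture (480x640x3 uint8, red, green, blue); there is no depth.
- eyes.camera_params(name): a dict with "intrinsics" (3x3 intrinsics, pixels), "xyz" and "attitude" of the camera in the world. Camera axes: x right, y down, z forward; pixel columns grow to the right and rows downward; lengths in mm; the calibration is good to about 2 mm. A picture is of the moment at which its call begins: read the wrist's pose just before it. camera_params takes no time and is no camera call; for the wrist camera it gives the pose at the moment of the call.
- r.close_job(): hands the job in, once; it reports no verdict.
The state is a dict: "time_s": time; "q": joint angles; "qd": joint speeds; "tau": joint torques, N m; "ee_pos": TCP position; "orientation": TCP orientation; "wrist_force": force on the tool from outside, world axes, zero at the start; "ft_torque": the same for the moment, N m; "grip_width": finger opening in mm.
Only numpy, scipy, OpenCV 4.12 (cv2) and the standard library are available. Lean on these libraries where they do the work, as an engineer would, in place of code of your own. Each camera call takes 0.05 s, during which the arm holds its last target.

## Task

Line up the four spice jars by height on the coasters of the dark wooden board, one jar on the centre of each coaster: the tallest next to the dark bottle, then stepping down to the shortest next to the white sugar pot. Keep the jars upright, set them down gently and leave them standing free.

Things in the scene. Friction and masses are not known exactly. Their poses are not given: they have to be found in the camera images.
- jar_red: Loose round spice jar, red (paprika) body and a coloured dot of the same colour on its pale oak lid; 120 mm tall, 46 mm across over its whole height, 80 to 340 g. Origin: centre of its underside, z up along the jar. It stands upright on the counter at the start.
- jar_black: Loose round spice jar, black (peppercorns) body and a coloured dot of the same colour on its pale oak lid; 100 mm tall, 46 mm across over its whole height, 80 to 340 g. Origin: centre of its underside, z up along the jar. It stands upright on the counter at the start.
- jar_yellow: Loose round spice jar, yellow (turmeric) body and a coloured dot of the same colour on its pale oak lid; 80 mm tall, 46 mm across over its whole height, 80 to 340 g. Origin: centre of its underside, z up along the jar. It stands upright on the counter at the start.
- jar_green: Loose round spice jar, green (dried herbs) body and a coloured dot of the same colour on its pale oak lid; 60 mm tall, 46 mm across over its whole height, 80 to 340 g. Origin: centre of its underside, z up along the jar. It stands upright on the counter at the start.
- mark_a: Fixed round coaster, off-white rim, blue-grey centre, 72 mm across, 3 mm thick, first (end) of a row a, b, c, d towards +y, about 92 mm apart, on a dark wooden board 18 mm high, 90 mm wide. Origin: centre of its underside, 18 mm above the counter; a jar on it stands 21 mm above the counter. x: across the board, away from the robot; y: along the row.
- mark_b: Fixed round coaster, off-white rim, blue-grey centre, 72 mm across, 3 mm thick, second of a row a, b, c, d towards +y, about 92 mm apart, on a dark wooden board 18 mm high, 90 mm wide. Origin: centre of its underside, 18 mm above the counter; a jar on it stands 21 mm above the counter. x: across the board, away from the robot; y: along the row.
- mark_c: Fixed round coaster, off-white rim, blue-grey centre, 72 mm across, 3 mm thick, third of a row a, b, c, d towards +y, about 92 mm apart, on a dark wooden board 18 mm high, 90 mm wide. Origin: centre of its underside, 18 mm above the counter; a jar on it stands 21 mm above the counter. x: across the board, away from the robot; y: along the row.
- mark_d: Fixed round coaster, off-white rim, blue-grey centre, 72 mm across, 3 mm thick, fourth (end) of a row a, b, c, d towards +y, about 92 mm apart, on a dark wooden board 18 mm high, 90 mm wide. Origin: centre of its underside, 18 mm above the counter; a jar on it stands 21 mm above the counter. x: across the board, away from the robot; y: along the row.
- bottle: Fixed small dark-brown bulb bottle with a cork, 95 mm tall, 68 mm across, standing on the board about 105 mm beyond one end of the coaster row: beside mark_a in some starts, beside mark_d in others. Origin: centre of its underside.
- sugar_pot: Fixed white sugar pot with an oak lid and knob, 86 mm tall, 70 mm across, at the other end of the row from the bottle. Origin: centre of its underside. (Unlisted: a loose blue cup, 55 mm tall, and a loose terracotta bowl, 35 mm tall, stand among the jars; all six are at least 100 mm apart, centre to centre.)
There are look-alikes about, which are no part of the job. What is shaped like the jar_yellow but turquoise is not meant. What is shaped like the jar_red but turquoise is not meant.

How it is judged (in metres and radians):
At the end, for the whole second after the job is handed in: Each jar stands on its own coaster within 13 mm of its centre, upright (within 0.1 rad), at rest and released; red (tallest) on the coaster next to the bottle, then black, yellow and green (shortest) in order along the row (((horizontal distance between bottle and mark_a below 0.17 m and horizontal distance between jar_red and mark_a below 0.013 m and z of jar_red in the frame of mark_a below 0.008 m and horizontal distance between jar_black and mark_b below 0.013 m and z of jar_black in the frame of mark_b below 0.008 m and horizontal distance between jar_yellow and mark_c below 0.013 m and z of jar_yellow in the frame of mark_c below 0.008 m and horizontal distance between jar_green and mark_d below 0.013 m and z of jar_green in the frame of mark_d below 0.008 m) or (horizontal distance between bottle and mark_d below 0.17 m and horizontal distance between jar_red and mark_d below 0.013 m and z of jar_red in the frame of mark_d below 0.008 m and horizontal distance between jar_black and mark_c below 0.013 m and z of jar_black in the frame of mark_c below 0.008 m and horizontal distance between jar_yellow and mark_b below 0.013 m and z of jar_yellow in the frame of mark_b below 0.008 m and horizontal distance between jar_green and mark_a below 0.013 m and z of jar_green in the frame of mark_a below 0.008 m)) and angle between each of jar_red, jar_black, jar_yellow, jar_green's own z axis and vertical below 0.1 rad and linear speed of each of jar_red, jar_black, jar_yellow, jar_green below 0.02 m/s and contact force between each of jar_red, jar_black, jar_yellow, jar_green and the fingers below 0.05 N); the robot touches nothing.
It fails at once if a jar is tipped over (more than 0.6 rad) (angle between any of jar_red, jar_black, jar_yellow, jar_green's own z axis and vertical above 0.6 rad).
It fails at once if a jar is let go in the air, its underside more than 40 mm above the counter (about 20 mm above a coaster) ((height (world z) of jar_red above 0.04 m and contact force between jar_red and the fingers below 0.05 N) or (height (world z) of jar_black above 0.04 m and contact force between jar_black and the fingers below 0.05 N) or (height (world z) of jar_yellow above 0.04 m and contact force between jar_yellow and the fingers below 0.05 N) or (height (world z) of jar_green above 0.04 m and contact force between jar_green and the fingers below 0.05 N)).
It also fails if it takes over 115 s, if anything falls off the work surface, if the arm or the gripper's body presses on something with over 40 N, if the wrist force passes 120 N, or if a joint passes its speed limit or range.

## Working session

There is one attempt and no reset: what is moved stays moved. The work goes in short steps, Python scripts to look and compute and a shell command to move; the robot and the scene stay as the last step left them, time stands still between calls to the robot, and variables do not carry over. Pictures are saved under pics/ and viewed, and the job is handed in when it is done.

```bash
mkdir -p pics; ls
python3 - <<'E'
from cell import sensors, eyes, r
import cv2
print(sensors.sense())
for n in ("scene","top"):
    p=eyes.camera_params(n); print(n,p)
    im=eyes.camera(n); cv2.imwrite(f"pics/{n}0.png",im[:,:,::-1])
E
```

```text
pics
{'time_s': 0.0, 'q': array([ 1.18842264e+00,  4.91592513e-01,  1.55943879e+00,  4.58155485e-06,
        1.09170443e+00, -1.05608151e-01]), 'qd': array([-1.13372368e-03, -9.30731368e-04,  5.97398078e-05, -2.67530226e-04,
       -6.03830418e-04, -5.79119878e-04]), 'tau': array([-6.99173070e-04, -6.18457389e+01, -2.61594272e+01, -1.50667915e-04,
        4.04892678e-03, -1.53709544e-05]), 'ee_pos': array([170.67794235, 601.01471761, 230.71093778]), 'orientation': array([ 0.70073871, -0.09763914,  0.09744109, -0.69995507]), 'wrist_force': array([ 0.42904904, -0.31171613, -0.11408786]), 'ft_torque': array([-0.00757636, -0.01867389, -0.03754067]), 'grip_width': 85.32018280528004}
scene {'intrinsics': array([[602.32757985,   0.        , 320.98981087],
       [  0.        , 602.32757985, 243.77750789],
       [  0.        ,   0.        ,   1.        ]]), 'xyz': array([1177.01209271,  374.47555718,  831.14043938]), 'attitude': array([ 0.4527243 ,  0.80797232, -0.32763762, -0.18674858])}
top {'intrinsics': array([[467.9376467 ,   0.        , 320.55866515],
       [  0.        , 467.9376467 , 243.22077656],
       [  0.        ,   0.        ,   1.        ]]), 'xyz': array([ 463.98180673,   15.50906475, 1121.46173166]), 'attitude': array([-0.70513683,  0.70865439, -0.02229893,  0.00968286])}
```

View pics/top0.png

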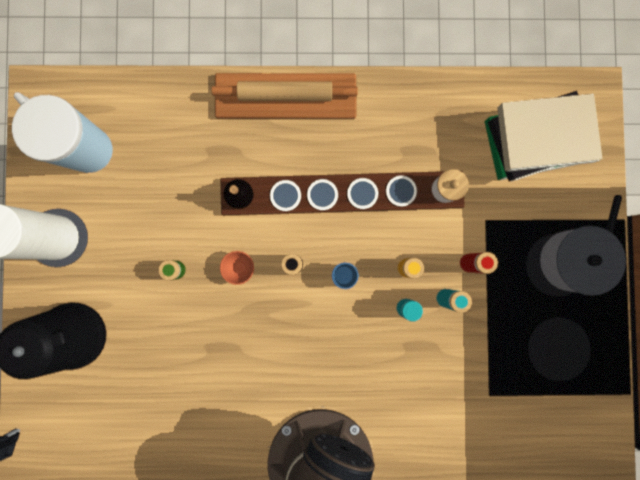

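View pics/scene0.png

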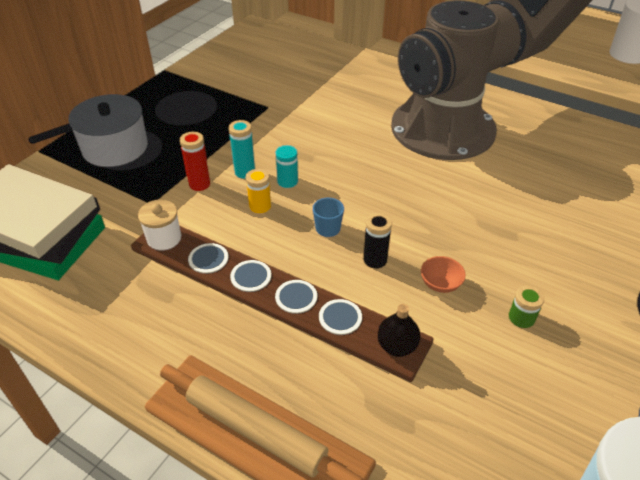

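The top view shows +y to the left. The bottle is at (237,193), beside mark_d, and the sugar pot is at (450,186). Coasters run d (286,195), c (322,194), b (363,193), a (401,190).

Candidates:
- Red jar: (486,263). Its look-alike is tall turquoise at (460,302).
- Yellow jar: (413,268). Its look-alike is short turquoise at (411,311).
- Black jar: (292,264).
- Green jar: (171,270).
- Blue cup (345,276) and terracotta bowl (237,267) are distractors.

I'll check these in a closer crop.

Run:
```python
import cv2
im=cv2.imread("pics/top0.png")
cv2.imwrite("pics/t_l.png",cv2.resize(im[165:300,145:335],None,fx=4.2,fy=4.2,interpolation=cv2.INTER_CUBIC))
cv2.imwrite("pics/t_r.png",cv2.resize(im[165:325,325:515],None,fx=3.7,fy=3.7,interpolation=cv2.INTER_CUBIC))
```

```text
(no output)
```

View pics/t_l.png

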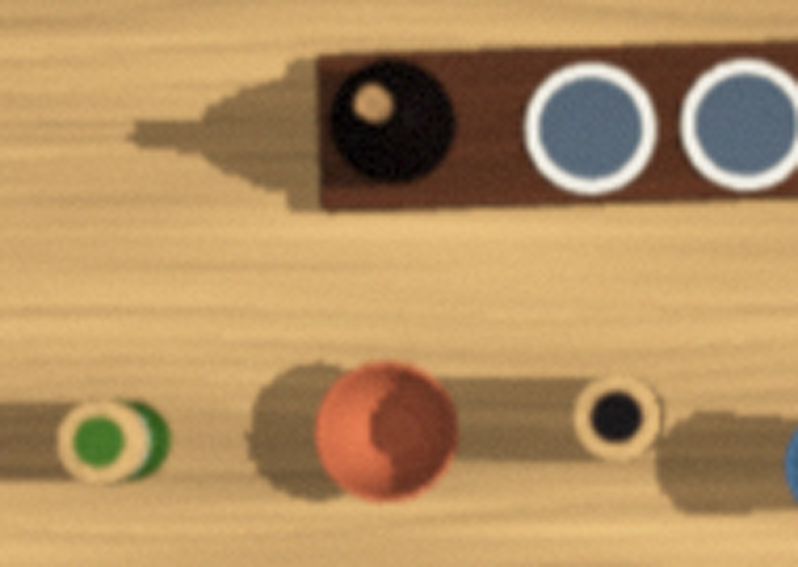

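View pics/t_r.png

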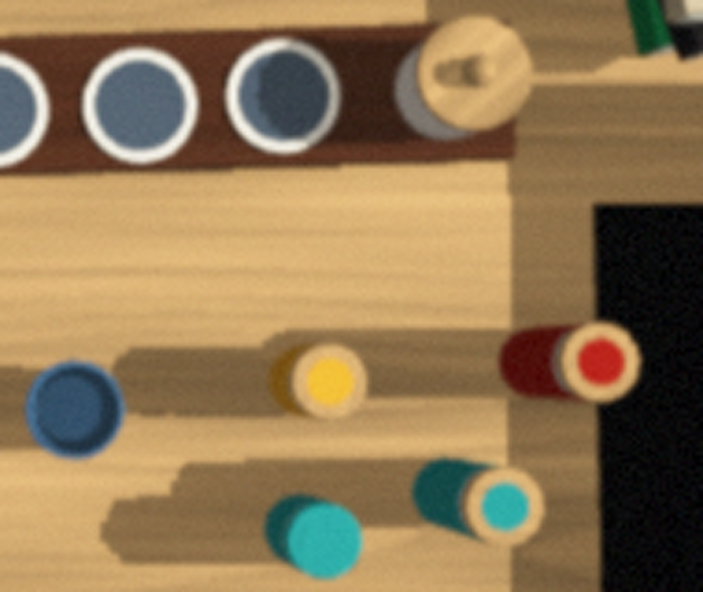

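The crops confirm each jar by its lid-dot colour, and both look-alikes are turquoise.

```bash
cat > h.py <<'E'
import numpy as np, cv2
from scipy.spatial.transform import Rotation as R
from cell import sensors, eyes, r
def ray(P,u,v,z):
    K=P['intrinsics']; d=R.from_quat(P['attitude']).as_matrix()@np.linalg.solve(K,[u,v,1.])
    o=np.array(P['xyz']); return o+d*(z-o[2])/d[2]
def proj(P,X):
    c=R.from_quat(P['attitude']).as_matrix().T@(np.asarray(X,float)-P['xyz']); p=P['intrinsics']@c; return p[:2]/p[2]
def snap(n,name):
    P=eyes.camera_params(n); im=eyes.camera(n); cv2.imwrite(f"pics/{name}.png",im[:,:,::-1]); np.save(f"pics/{name}.npy",P,allow_pickle=True); return P,im
E
python3 - <<'E'
from h import *
P=eyes.camera_params("top"); S=eyes.camera_params("scene")
L=lambda u,v:((u+.5)/4.2-.5+145,(v+.5)/4.2-.5+165)
Q=lambda u,v:((u+.5)/3.7-.5+325,(v+.5)/3.7-.5+165)
pts=dict(green=(L(100,441),60),black=(L(617,417),100),d=(L(590,128),21),c=(L(746,125),21),b=(Q(140,105),21),a=(Q(283,96),21),yellow=(Q(330,381),80),red=(Q(601,362),120),tqt=(Q(504,506),120),tqs=(Q(325,540),80),bottle=(L(392,122),40),cup=(Q(75,409),55),bowl=(L(387,431),35))
for k,(p,z) in pts.items():
    X=ray(P,*p,z); print(k,X.round(1),'scene px',proj(S,X).round(1))
print(sensors.sense()['ee_pos'], R.from_quat(sensors.sense()['orientation']).as_matrix().round(3))
im=cv2.imread("pics/scene0.png")
cv2.imwrite("pics/s_l.png",cv2.resize(im[110:340,170:370],None,fx=2.6,fy=2.6,interpolation=cv2.INTER_CUBIC))
cv2.imwrite("pics/s_r.png",cv2.resize(im[200:360,350:560],None,fx=3.7,fy=3.7,interpolation=cv2.INTER_CUBIC))
E
```

```text
green [454.  339.4  60. ] scene px [527.8 295.2]
black [465.4  60.7 100. ] scene px [376.9 220.7]
d [627.9  78.9  21. ] scene px [338.3 315.3]
c [629.4  -8.9  21. ] scene px [294.2 294.7]
b [ 632.4 -104.3   21. ] scene px [248.6 274.2]
a [ 638.  -196.2   21. ] scene px [206.3 256.4]
yellow [ 455.7 -211.    80. ] scene px [255.4 175.1]
red [ 466.2 -360.7  120. ] scene px [189.6 137.2]
tqt [ 383.2 -302.4  120. ] scene px [238.3 125.6]
tqs [ 360.4 -206.6   80. ] scene px [284.4 150.7]
bottle [628.7 186.9  40. ] scene px [396.8 336.6]
cup [439.1 -58.7  55. ] scene px [326.2 207.2]
bowl [458.4 190.   35. ] scene px [440.9 271.5]
[170.6746513  601.0285687  230.77706848] [[ 0.962 -0.     0.273]
 [-0.273 -0.001  0.962]
 [-0.    -1.    -0.001]]
```

View pics/s_l.png

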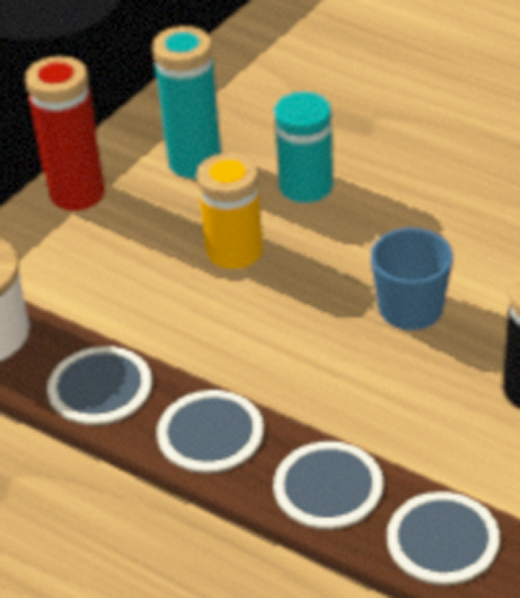

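View pics/s_r.png

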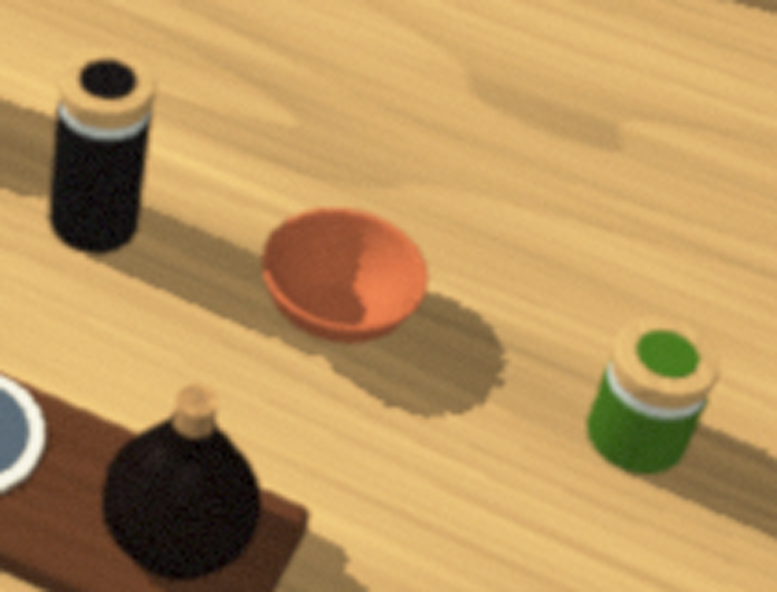

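Scene-camera pixels match the prediction with a constant offset of about (+2,+1) px. That is 2–3 mm, in line with the stated calibration. Next I'll align the tool with the world axes and approach green.

```bash
python3 -m creep '{"dp":[[0.48,0,-0.18],[0.97,0,-0.37],[0.97,0,-0.37]],"angular":[[0,-0.18,0],[0,-0.352,0],[0,-0.352,0]]}' 1 60; python3 -c "
from h import *
s=sensors.sense();print(s['time_s'],s['ee_pos'],R.from_quat(s['orientation']).as_matrix().round(3))"
```

```text
time_s: 0.48
ee_pos: [273.2, 524.4, 230.6]
orientation: [0.708, -0.001, 0.001, -0.706]
wrist_force: [0.0, 0.7, -0.2]
grip_width: 85.3
0.475 [273.21655373 524.4114952  230.6148007 ] [[ 1.    -0.     0.002]
 [-0.002 -0.002  1.   ]
 [-0.    -1.    -0.002]]
```

```bash
python3 -m creep '{"dp":[[0.4,0.1,-0.4],[0.8,0.2,-0.8],[0.8,0.2,-0.8]],"angular":[[0,0,0],[0,0,0],[0,0,0]]}'; python3 -m creep '{"dp":[[0.36,0.1,-0.37],[0.7,0.2,-0.74],[0.7,0.2,-0.74],[0.7,0.2,-0.74]],"angular":[[0,0,0],[0,0,0],[0,0,0],[0,0,0]]}'; python3 -c "
from h import *
P,im=snap('wrist','w1'); print(P); print([proj(P,(454,339.4,60)),proj(P,(454,339.4,0))])"
```

```text
time_s: 0.85
ee_pos: [370.2, 426.5, 206.0]
orientation: [0.708, -0.003, 0.002, -0.706]
wrist_force: [0.2, 0.2, 0.3]
grip_width: 85.5
time_s: 1.35
ee_pos: [453.1, 338.0, 182.1]
orientation: [0.708, -0.003, 0.002, -0.706]
wrist_force: [-0.3, 0.4, 0.4]
grip_width: 85.3
{'intrinsics': array([[423.08209332,   0.        , 323.68532204],
       [  0.        , 423.08209332, 241.70307939],
       [  0.        ,   0.        ,   1.        ]]), 'xyz': array([380.95853828, 339.47571905, 323.20625839]), 'attitude': array([0.70206442, 0.6974295 , 0.10083781, 0.10261273])}
[array([324.97119126, 234.07001195]), array([324.86581564, 213.53615965])]
```

View pics/w1.png

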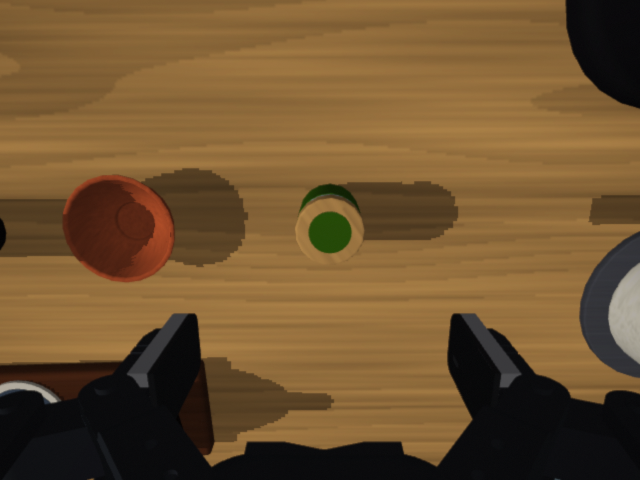

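The wrist camera puts the green lid at (330,232). The top-camera fix predicts (325,234), about 3 mm off in y. I'll compare against the scene camera.

Run:
```python
from h import *
S=eyes.camera_params("scene"); P=np.load('pics/w1.npy',allow_pickle=True).item()
print('wrist green',ray(P,330,232,60).round(1))
for k,p,z in [('a',(208.2,257.9),21),('b',(250.6,275.6),21),('c',(296,296),21),('d',(340.2,316.3),21),('y',(257.5,175.6),80),('r',(191.3,137.9),120),('k',(379,221.5),100),('g',(530.1,295.3),60)]:
    print(k,ray(S,*p,z).round(1))
```

```text
wrist green [452.6 342.6  60. ]
a [ 639.  -190.9   21. ]
b [633.3 -99.2  21. ]
c [630.2  -4.6  21. ]
d [628.1  82.7  21. ]
y [ 454.7 -206.7   80. ]
r [ 466.3 -356.2  120. ]
k [465.1  64.7 100. ]
g [452.3 342.8  60. ]
```

Wrist and scene agree at about (452.5, 342.6), so I take the wrist/scene values. Descending on green.

```bash
python3 -m creep '{"dp":[[0,0.4,0.04],[0,0.75,0.04],[0,0.75,0.04]],"angular":[[0,0,0],[0,0,0],[0,0,0]]}'; python3 -m creep '{"dp":[[0,0.3,0],[0,0.6,0],[0,0.63,0],[0,0.63,0]],"angular":[[0,0,0],[0,0,0],[0,0,0],[0,0,0]]}'; python3 -c "
from h import *
P,im=snap('wrist','w2'); print(ray(P,320,240,60))"
```

```text
time_s: 1.78
ee_pos: [450.7, 343.7, 90.5]
orientation: [0.709, -0.003, -0.001, -0.705]
wrist_force: [-0.3, 0.1, 1.0]
grip_width: 85.3
time_s: 2.28
ee_pos: [450.7, 344.3, 16.7]
orientation: [0.708, -0.002, -0.0, -0.706]
wrist_force: [-0.1, 1.0, -0.1]
grip_width: 85.3
[407.31287119 344.39258444  60.        ]
```

View pics/w2.png

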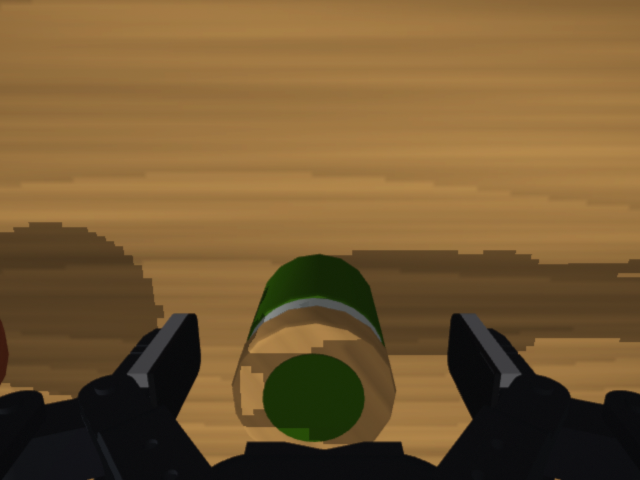

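The jar sits between the fingers, with its dot at (314,398). Closing and measuring the held offset.

```bash
python3 -m creep '{"dp":[[0,0,0],[0,0,0],[0,0,0],[0,0,0],[0,0,0],[0,0,0]],"angular":[[0,0,0],[0,0,0],[0,0,0],[0,0,0],[0,0,0],[0,0,0]]}' -1 60;  python3 -c "
from h import *
P=np.load('pics/w2.npy',allow_pickle=True).item();print(ray(P,314,398,60))
P,im=snap('wrist','w3'); print(ray(P,320,400,60),sensors.sense()['ee_pos'])"
```

```text
time_s: 3.08
ee_pos: [451.3, 344.4, 18.0]
orientation: [0.708, -0.002, 0.0, -0.706]
wrist_force: [-2.3, -0.6, 10.4]
grip_width: 44.6
[451.84900001 342.52269984  60.        ]
[453.88735126 344.20148447  60.        ] [451.22630777 344.38027426  17.96326348]
```

View pics/w3.png

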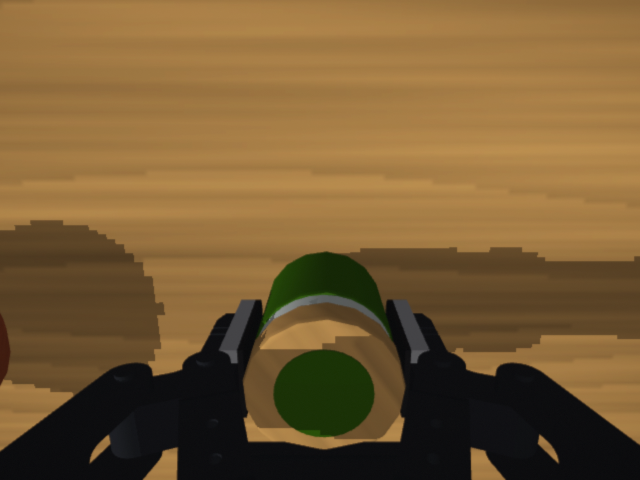

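Held offset is about 1 mm. Lifting and carrying green to mark_a at (638.5, -192).

```bash
Z=0; python3 -m creep '{"dp":[[0,-0.25,0],[0,-0.6,0],[0,-0.95,0],[0,-0.95,0]],"angular":[[0,0,0],[0,0,0],[0,0,0],[0,0,0]]}' -1 60 | head -2; python3 -m creep '{"dp":[[0.15,0,-0.4],[0.32,0,-0.85],[0.32,0,-0.9]],"angular":[[0,0,0],[0,0,0],[0,0,0]]}'|head -2; python3 -m creep '{"dp":[[0.15,0,-0.4],[0.32,0,-0.85],[0.32,0,-0.9]],"angular":[[0,0,0],[0,0,0],[0,0,0]]}'|head -2;python3 -m creep '{"dp":[[0.15,0,-0.4],[0.32,0,-0.85],[0.32,0,-0.9]],"angular":[[0,0,0],[0,0,0],[0,0,0]]}'
```

```text
time_s: 3.62
ee_pos: [452.5, 345.3, 135.0]
time_s: 4.0
ee_pos: [491.2, 234.4, 134.2]
time_s: 4.38
ee_pos: [529.4, 123.9, 133.4]
time_s: 4.75
ee_pos: [567.3, 13.8, 132.8]
orientation: [0.707, -0.004, 0.004, -0.707]
wrist_force: [-0.8, 1.2, -1.5]
grip_width: 44.5
```

```bash
python3 -m creep '{"dp":[[0.15,0,-0.4],[0.3,0,-0.85],[0.3,0,-0.9]],"angular":[[0,0,0],[0,0,0],[0,0,0]]}' |head -2; python3 -m creep '{"dp":[[0.14,0,-0.4],[0.28,0,-0.8],[0.28,0,-0.8],[0.28,0,-0.8]],"angular":[[0,0,0],[0,0,0],[0,0,0],[0,0,0]]}'; python3 -c "
from h import *
P,im=snap('wrist','w4'); s=sensors.sense();print(s['ee_pos'],R.from_quat(s['orientation']).as_matrix().round(3));print(proj(P,(638.5,-192,21)))"
```

```text
time_s: 5.12
ee_pos: [602.4, -95.8, 132.0]
time_s: 5.62
ee_pos: [634.1, -190.3, 131.4]
orientation: [-0.707, 0.005, -0.004, 0.707]
wrist_force: [-0.3, 0.7, -1.2]
grip_width: 44.4
[ 634.21288863 -190.09351656  131.65891937] [[ 1.    -0.002  0.013]
 [-0.013  0.     1.   ]
 [-0.002 -1.     0.   ]]
[319.48410499 244.67238743]
```

View pics/w4.png

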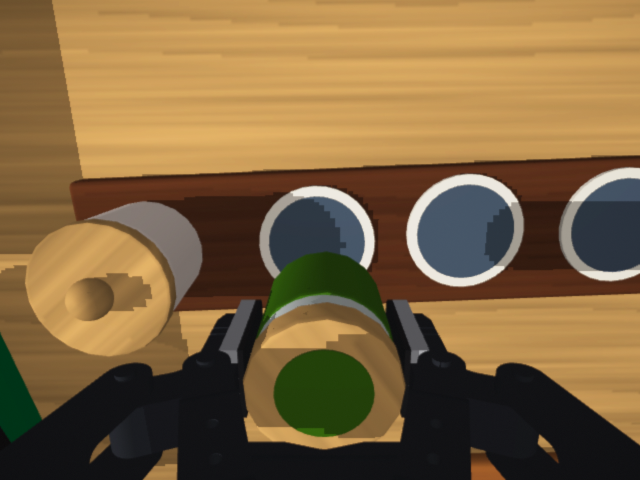

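```bash
python3 -c "
from h import *
P=np.load('pics/w4.npy',allow_pickle=True).item();print('b',ray(P,465.5,230.5,21)); print('a top',ray(P,317.5,186,21)+[36,0,0],'L',ray(P,260,244,21),'R',ray(P,375,244,21)); print('jar',ray(P,324,393,131.6-18+60))"
```

```text
b [ 630.63674237 -101.98538904   21.        ]
a top [ 637.89369475 -192.58583933   21.        ] L [ 637.54877241 -228.92342837   21.        ] R [ 638.54429414 -157.51240931   21.        ]
jar [ 634.42368481 -189.4596896   173.6       ]
```

```bash
python3 -m creep '{"dp":[[0.03,0.25,-0.03],[0.03,0.55,-0.03],[0.03,0.7,-0.03],[0.03,0.7,-0.03]],"angular":[[0,0,0],[0,0,0],[0,0,0],[0,0,0]]}' -1 60
```

```text
time_s: 6.18
ee_pos: [637.2, -192.6, 46.9]
orientation: [-0.707, 0.005, -0.003, 0.707]
wrist_force: [0.3, -0.5, -1.5]
grip_width: 44.8
```

```bash
python3 -m creep '{"dp":[[0,0.02,-0.005],[0,0.04,-0.005],[0,0.055,-0.005],[0,0.065,-0.005],[0,0.065,-0.005]],"angular":[[0,0,0],[0,0,0],[0,0,0],[0,0,0],[0,0,0]]}' -1 60
```

```text
time_s: 6.8
ee_pos: [637.2, -193.2, 39.2]
orientation: [-0.707, 0.005, -0.003, 0.707]
wrist_force: [-0.1, 0.1, -1.3]
grip_width: 44.9
```

```bash
python3 -m creep '{"dp":[[0,0.01,0],[0,0.02,0],[0,0.02,0]],"angular":[[0,0,0],[0,0,0],[0,0,0]]}' -1 60
```

```text
time_s: 7.18
ee_pos: [637.3, -193.2, 39.0]
orientation: [-0.707, 0.005, -0.003, 0.707]
wrist_force: [-7.5, 3.8, 19.6]
grip_width: 44.6
```

In contact on the coaster. Releasing with a partial opening, then rising.

```bash
python3 -m creep '{"dp":[[0,0,0],[0,0,0],[0,0,0]],"angular":[[0,0,0],[0,0,0],[0,0,0]]}' 0.5 60;  python3 -m creep '{"dp":[[0,-0.3,0],[0,-0.7,0],[0,-1,0],[0,-1,0]],"angular":[[0,0,0],[0,0,0],[0,0,0],[0,0,0]]}' 0.5; python3 -c "
from h import *
P,im=snap('wrist','w5'); print(sensors.sense()['ee_pos']); print(proj(P,(638,-193,81)))"
```

```text
time_s: 7.55
ee_pos: [637.2, -193.3, 38.8]
orientation: [-0.707, 0.005, -0.003, 0.707]
wrist_force: [0.1, 0.4, 1.1]
grip_width: 64.0
time_s: 8.05
ee_pos: [638.6, -193.7, 161.5]
orientation: [0.708, -0.004, 0.005, -0.707]
wrist_force: [0.4, 0.5, -1.1]
grip_width: 64.2
[ 637.83790657 -193.41392104  159.53306327]
[323.59958867 251.21251428]
```

View pics/w5.png

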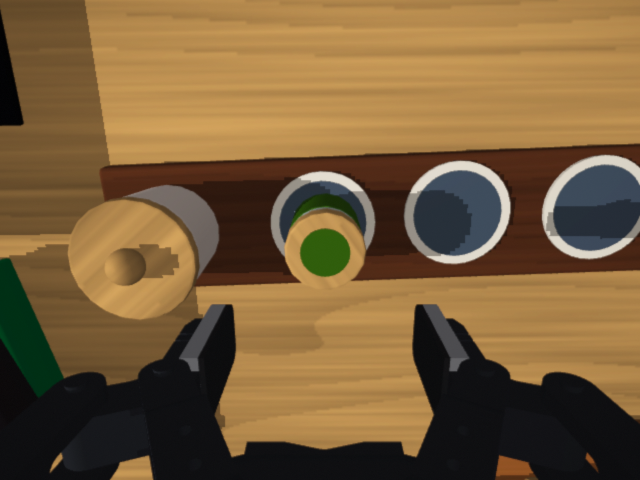

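Green sits central on mark_a, with its lid at (325,251) as predicted. Now yellow.

```bash
python3 -m creep '{"dp":[[-0.4,0,-0.04],[-0.8,0,-0.08],[-0.8,0,-0.08]],"angular":[[0,0,0],[0,0,0],[0,0,0]]}' 1; python3 -m creep '{"dp":[[-0.4,0,-0.03],[-0.72,0,-0.04],[-0.72,0,-0.04],[-0.72,0,-0.04]],"angular":[[0,0,0],[0,0,0],[0,0,0],[0,0,0]]}'; python3 -c "
from h import *
P,im=snap('wrist','w6'); print(sensors.sense()['ee_pos']); print(proj(P,(455,-207.6,80)))
P=np.load('pics/w5.npy',allow_pickle=True).item();print('b',ray(P,458,213,21),'jar',ray(P,325,251.5,81))"
```

```text
time_s: 8.48
ee_pos: [538.8, -201.7, 158.5]
orientation: [-0.707, 0.006, -0.003, 0.708]
wrist_force: [1.1, -0.1, -0.2]
grip_width: 85.4
time_s: 8.98
ee_pos: [453.4, -205.7, 158.5]
orientation: [-0.707, 0.006, -0.003, 0.708]
wrist_force: [0.1, 0.2, -0.2]
grip_width: 85.3
[ 453.46491183 -205.58798738  158.49784681]
[318.49016642 257.17947149]
b [ 631.25562284 -101.46924885   21.        ] jar [ 638.1754265  -192.23152963   81.        ]
```

View pics/w6.png

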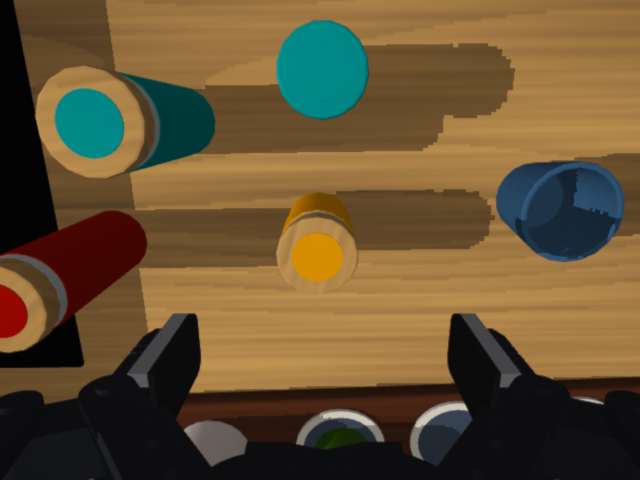

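```bash
python3 -m creep '{"dp":[[0.02,0.35,-0.02],[0.02,0.7,-0.02],[0.02,0.7,-0.02]],"angular":[[0,0,0],[0,0,0],[0,0,0]]}'; python3 -m creep '{"dp":[[0,0.2,0],[0,0.35,0],[0,0.38,0],[0,0.38,0]],"angular":[[0,0,0],[0,0,0],[0,0,0],[0,0,0]]}'
```

```text
time_s: 9.4
ee_pos: [455.2, -207.2, 72.2]
orientation: [-0.706, 0.007, -0.001, 0.709]
wrist_force: [0.1, 0.0, 0.1]
grip_width: 85.6
time_s: 9.9
ee_pos: [455.4, -207.2, 27.5]
orientation: [-0.706, 0.007, -0.001, 0.708]
wrist_force: [-0.5, -1.3, 0.1]
grip_width: 85.4
```

```bash
python3 -m creep '{"dp":[[0,0,0],[0,0,0],[0,0,0],[0,0,0],[0,0,0],[0,0,0]],"angular":[[0,0,0],[0,0,0],[0,0,0],[0,0,0],[0,0,0],[0,0,0]]}' -1 60; python3 -m creep '{"dp":[[0,-0.25,0],[0,-0.6,0],[0,-0.95,0],[0,-0.95,0]],"angular":[[0,0,0],[0,0,0],[0,0,0],[0,0,0]]}'
```

```text
time_s: 10.65
ee_pos: [455.8, -207.4, 28.4]
orientation: [-0.706, 0.007, -0.002, 0.708]
wrist_force: [-1.4, 0.8, 9.2]
grip_width: 44.8
time_s: 11.15
ee_pos: [457.4, -208.3, 145.0]
orientation: [-0.707, 0.005, -0.003, 0.707]
wrist_force: [-0.4, 0.2, -2.1]
grip_width: 44.8
```

```bash
python3 -m creep '{"dp":[[0.36,0,0.22],[0.73,0,0.45],[0.73,0,0.45]],"angular":[[0,0,0],[0,0,0],[0,0,0]]}' | head -2; python3 -m creep '{"dp":[[0.38,0.1,0.22],[0.76,0.1,0.44],[0.76,0.1,0.44],[0.76,0.1,0.44]],"angular":[[0,0,0],[0,0,0],[0,0,0],[0,0,0]]}'; python3 -c "
from h import *
P,im=snap('wrist','w7'); print(sensors.sense()['ee_pos']); print(proj(P,(632,-101,21)))"
```

```text
time_s: 11.52
ee_pos: [547.2, -153.5, 143.3]
time_s: 12.02
ee_pos: [637.6, -101.8, 129.7]
orientation: [-0.707, 0.005, -0.001, 0.708]
wrist_force: [0.6, -0.6, -1.7]
grip_width: 44.4
[ 637.58797811 -102.10857054  130.14379566]
[323.22176804 230.36317638]
```

View pics/w7.png

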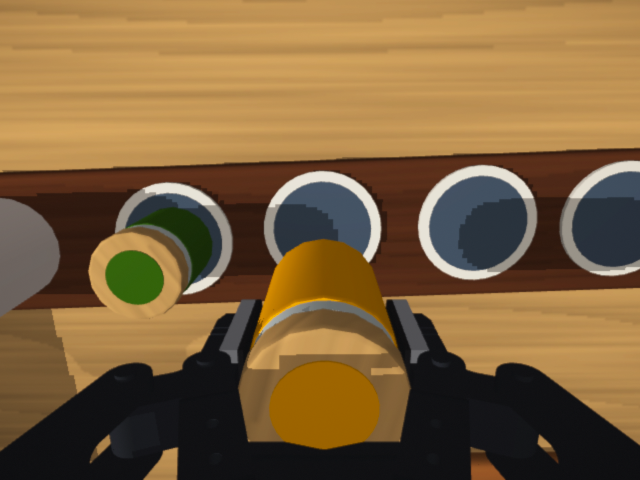

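```bash
python3 -c "
from h import *
P=np.load('pics/w7.npy',allow_pickle=True).item();print('b',ray(P,323,171,21)+[36,0,0]); print('c',ray(P,477.5,222.5,21)); print('jar',ray(P,325,405,130-28.4+80))"
```

```text
b [ 631.96595567 -100.77990088   21.        ]
c [627.99445118  -7.10645612  21.        ]
jar [ 634.50923855 -100.77539407  181.6       ]
```

```bash
python3 -m creep '{"dp":[[-0.03,0.25,0.005],[-0.03,0.5,0.005],[-0.03,0.61,0.005],[-0.03,0.61,0.005]],"angular":[[0,0,0],[0,0,0],[0,0,0],[0,0,0]]}'
```

```text
time_s: 12.58
ee_pos: [633.0, -101.9, 56.6]
orientation: [-0.707, 0.006, -0.001, 0.708]
wrist_force: [-0.7, -0.1, -1.7]
grip_width: 44.6
```

```bash
python3 -m creep '{"dp":[[0.01,0.02,0.005],[0.01,0.04,0.005],[0.01,0.055,0.005],[0.01,0.065,0.005],[0.01,0.075,0.005],[0.01,0.08,0.005]],"angular":[[0,0,0],[0,0,0],[0,0,0],[0,0,0],[0,0,0],[0,0,0]]}'
```

```text
time_s: 13.32
ee_pos: [634.4, -101.3, 49.4]
orientation: [-0.707, 0.005, -0.002, 0.707]
wrist_force: [-8.2, 0.9, 25.2]
grip_width: 44.4
```

```bash
python3 -m creep '{"dp":[[0,0,0],[0,0,0],[0,0,0]],"angular":[[0,0,0],[0,0,0],[0,0,0]]}' 0.5 60;  python3 -m creep '{"dp":[[0,-0.3,0],[0,-0.7,0],[0,-1,0],[0,-1,0]],"angular":[[0,0,0],[0,0,0],[0,0,0],[0,0,0]]}' 0.5; python3 -c "
from h import *
P,im=snap('wrist','w8'); print(sensors.sense()['ee_pos']); print(proj(P,(632,-101,101)))"
```

```text
time_s: 13.7
ee_pos: [634.4, -101.2, 49.2]
orientation: [-0.707, 0.005, -0.002, 0.708]
wrist_force: [0.9, 0.4, -0.7]
grip_width: 64.2
time_s: 14.2
ee_pos: [636.1, -101.6, 171.9]
orientation: [0.707, -0.004, 0.003, -0.707]
wrist_force: [-0.2, -0.2, -0.7]
grip_width: 64.1
[ 635.27686157 -101.43518002  169.98910579]
[323.21908113 250.8915627 ]
```

View pics/w8.png

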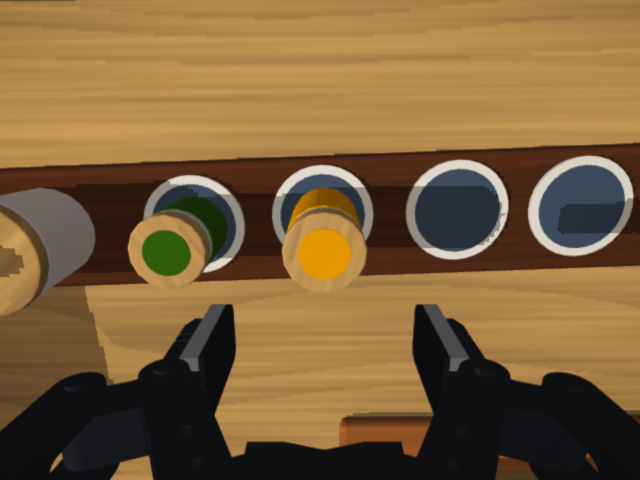

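Yellow is centred to about 1 mm. Now red, the one with the red dot; the tall turquoise one stays put.

```bash
python3 -m creep '{"dp":[[-0.3,-0.05,-0.35],[-0.6,-0.1,-0.75],[-0.6,-0.1,-0.75]],"angular":[[0,0,0],[0,0,0],[0,0,0]]}' 1 |head -2; python3 -m creep '{"dp":[[-0.3,0,-0.35],[-0.6,0,-0.75],[-0.6,0,-0.75]],"angular":[[0,0,0],[0,0,0],[0,0,0]]}' |head -2;  python3 -m creep '{"dp":[[-0.15,0,-0.3],[-0.25,0,-0.65],[-0.25,0,-0.65],[-0.25,0,-0.65]],"angular":[[0,0,0],[0,0,0],[0,0,0],[0,0,0]]}'; python3 -c "
from h import *
P,im=snap('wrist','w9'); print(sensors.sense()['ee_pos']); print(proj(P,(466.3,-357,120)))
P=np.load('pics/w8.npy',allow_pickle=True).item();print('c',ray(P,457,210,21),'d',ray(P,581,206,21))"
```

```text
time_s: 14.62
ee_pos: [560.3, -193.1, 181.2]
time_s: 15.0
ee_pos: [485.4, -283.9, 180.3]
time_s: 15.5
ee_pos: [454.6, -360.1, 179.5]
orientation: [-0.706, 0.009, -0.003, 0.708]
wrist_force: [-0.5, -0.0, 0.5]
grip_width: 85.5
[ 454.64011602 -359.98086224  179.68479146]
[328.27081823 288.01886344]
c [628.52771667  -6.72198663  21.        ] d [626.59708379  80.20940749  21.        ]
```

View pics/w9.png

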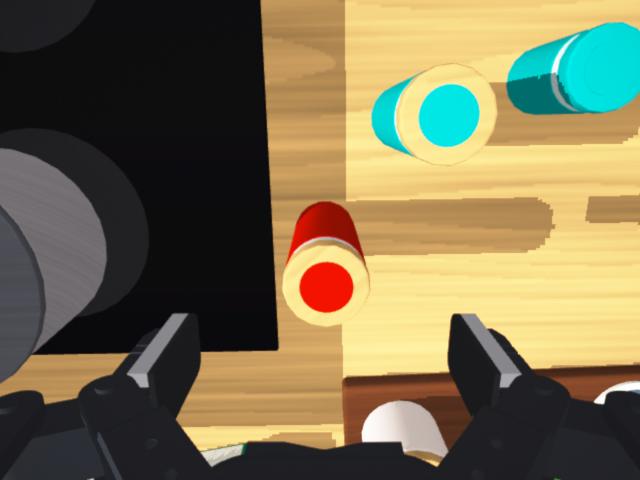

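```bash
python3 -m creep '{"dp":[[0.095,0.15,0.017],[0.095,0.45,0.017],[0.095,0.8,0.017],[0.095,0.94,0.017],[0.095,0.94,0.017]],"angular":[[0,0,0],[0,0,0],[0,0,0],[0,0,0],[0,0,0]]}'
```

```text
time_s: 16.18
ee_pos: [465.4, -357.0, 65.8]
orientation: [-0.705, 0.009, -0.002, 0.709]
wrist_force: [0.3, -0.4, 0.5]
grip_width: 85.4
```

```bash
python3 -m creep '{"dp":[[0,0,0],[0,0,0],[0,0,0],[0,0,0],[0,0,0],[0,0,0]],"angular":[[0,0,0],[0,0,0],[0,0,0],[0,0,0],[0,0,0],[0,0,0]]}' -1 70; python3 -m creep '{"dp":[[0,-0.25,0],[0,-0.6,0],[0,-1,0],[0,-1,0]],"angular":[[0,0,0],[0,0,0],[0,0,0],[0,0,0]]}'; python3 -c "
from h import *
P,im=snap('wrist','w10'); print(sensors.sense()['ee_pos'])"
```

```text
time_s: 16.92
ee_pos: [465.9, -357.6, 67.1]
orientation: [-0.706, 0.008, -0.003, 0.708]
wrist_force: [-0.1, -1.3, 6.6]
grip_width: 44.3
time_s: 17.42
ee_pos: [467.7, -358.8, 190.9]
orientation: [0.708, -0.007, 0.005, -0.707]
wrist_force: [-0.7, -0.4, -3.0]
grip_width: 44.7
[ 466.92441606 -358.1596384   188.55652509]
```

View pics/w10.png

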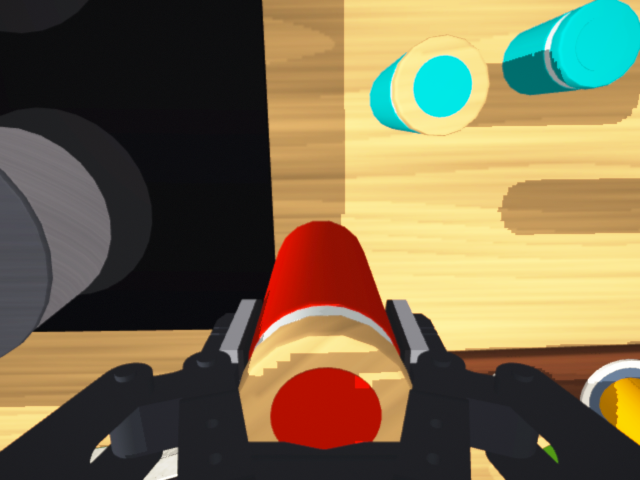

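```bash
python3 -m creep '{"dp":[[0.12,0,0.35],[0.3,0,0.8],[0.33,0,0.9]],"angular":[[0,0,0],[0,0,0],[0,0,0]]}'|head -2; python3 -m creep '{"dp":[[0.15,0,0.4],[0.32,0,0.85],[0.33,0,0.9]],"angular":[[0,0,0],[0,0,0],[0,0,0]]}'|head -2;python3 -m creep '{"dp":[[0.15,0,0.4],[0.32,0,0.85],[0.33,0,0.9]],"angular":[[0,0,0],[0,0,0],[0,0,0]]}'
```

```text
time_s: 17.85
ee_pos: [508.4, -247.9, 187.0]
time_s: 18.23
ee_pos: [549.7, -137.8, 185.7]
time_s: 18.6
ee_pos: [590.7, -28.4, 184.6]
orientation: [-0.706, 0.007, 0.001, 0.709]
wrist_force: [0.0, -0.8, -3.3]
grip_width: 44.7
```

```bash
python3 -m creep '{"dp":[[0.14,0.05,0.4],[0.28,0.1,0.8],[0.29,0.15,0.89],[0.29,0.15,0.89]],"angular":[[0,0,0],[0,0,0],[0,0,0],[0,0,0]]}'; python3 -c "
from h import *
P,im=snap('wrist','w11'); print(sensors.sense()['ee_pos']); print(proj(P,(627.5,81.5,21)))"
```

```text
time_s: 19.1
ee_pos: [625.5, 77.4, 165.5]
orientation: [-0.706, 0.007, 0.002, 0.708]
wrist_force: [-0.4, -0.6, -3.4]
grip_width: 44.6
[625.72926414  76.83347097 166.03112258]
[327.53401222 229.2298399 ]
```

View pics/w11.png

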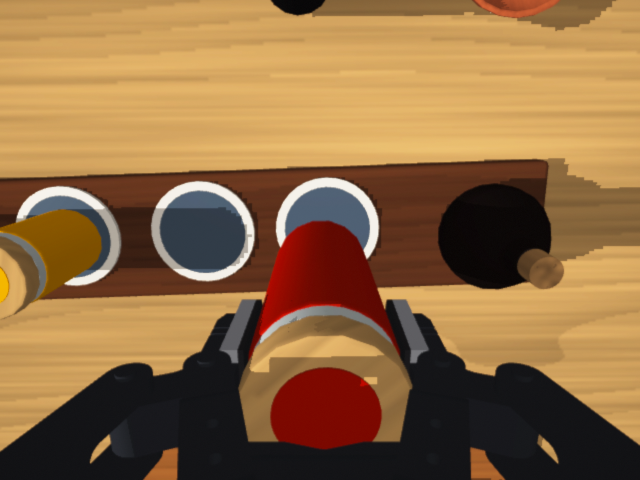

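```bash
python3 -c "
from h import *
P=np.load('pics/w11.npy',allow_pickle=True).item();print('d',ray(P,328,178,21)+[36,0,0]); print('c',ray(P,203,231,21)); print('jar',ray(P,326,411,166-67.1+120))
s=sensors.sense();print(R.from_quat(s['orientation']).as_matrix().round(3))"
```

```text
d [627.85888398  82.01790753  21.        ]
c [627.96021955  -5.40015193  21.        ]
jar [623.40696389  78.50600886 218.9       ]
[[ 1.    -0.012  0.009]
 [-0.009  0.004  1.   ]
 [-0.012 -1.     0.004]]
```

```bash
python3 -m creep '{"dp":[[0.02,0.2,0.036],[0.02,0.4,0.036],[0.02,0.56,0.036],[0.02,0.58,0.036],[0.02,0.58,0.036]],"angular":[[0,0,0],[0,0,0],[0,0,0],[0,0,0],[0,0,0]]}'
```

```text
time_s: 19.77
ee_pos: [627.6, 80.4, 97.1]
orientation: [-0.706, 0.008, 0.001, 0.708]
wrist_force: [0.8, -0.6, -1.9]
grip_width: 44.7
```

```bash
python3 -m creep '{"dp":[[0.005,0.02,0.005],[0.005,0.04,0.005],[0.005,0.055,0.005],[0.005,0.065,0.005],[0.005,0.075,0.005],[0.005,0.08,0.005]],"angular":[[0,0,0],[0,0,0],[0,0,0],[0,0,0],[0,0,0],[0,0,0]]}'
```

```text
time_s: 20.52
ee_pos: [628.3, 81.0, 88.2]
orientation: [-0.706, 0.007, 0.0, 0.708]
wrist_force: [-1.7, -0.4, 8.4]
grip_width: 44.4
```

Contact. Releasing and rising.

```bash
python3 -m creep '{"dp":[[0,0,0],[0,0,0],[0,0,0]],"angular":[[0,0,0],[0,0,0],[0,0,0]]}' 0.5 60;  python3 -m creep '{"dp":[[0,-0.3,0],[0,-0.7,0],[0,-1,0],[0,-1,0]],"angular":[[0,0,0],[0,0,0],[0,0,0],[0,0,0]]}' 0.5; python3 -c "
from h import *
P,im=snap('wrist','w12'); print(sensors.sense()['ee_pos']); print(proj(P,(627.7,81.8,141)))"
```

```text
time_s: 20.9
ee_pos: [628.3, 81.0, 88.2]
orientation: [-0.706, 0.007, 0.0, 0.708]
wrist_force: [0.4, 0.3, -0.0]
grip_width: 64.4
time_s: 21.4
ee_pos: [630.6, 80.6, 211.0]
orientation: [-0.706, 0.005, -0.001, 0.708]
wrist_force: [0.8, -0.6, -0.2]
grip_width: 64.0
[629.80934385  80.60471083 209.02888166]
[323.78310113 254.16543694]
```

View pics/w12.png

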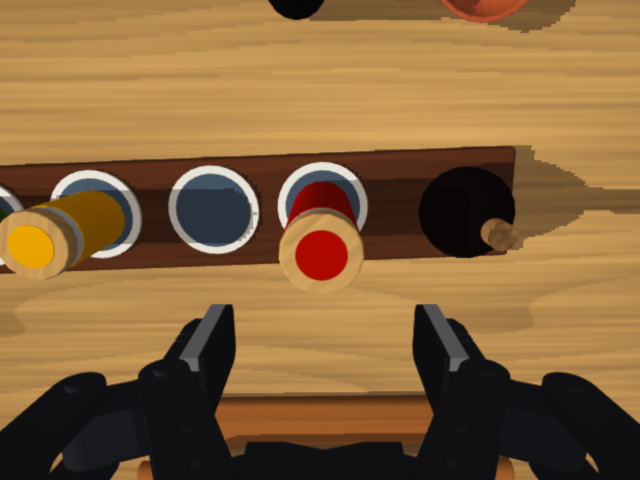

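Red sits on mark_d, within about 1 mm of centre. Now black.

```bash
python3 -m creep '{"dp":[[-0.35,0,-0.04],[-0.7,0.05,-0.07],[-0.7,0.15,-0.07]],"angular":[[0,0,0],[0,0,0],[0,0,0]]}' 1|head -2; python3 -m creep '{"dp":[[-0.4,0.1,-0.03],[-0.68,0.2,-0.07],[-0.68,0.2,-0.07],[-0.68,0.2,-0.07]],"angular":[[0,0,0],[0,0,0],[0,0,0],[0,0,0]]}'; python3 -c "
from h import *
P,im=snap('wrist','w13'); print(sensors.sense()['ee_pos']); print(proj(P,(465.2,64,100)))"
```

```text
time_s: 21.82
ee_pos: [543.2, 73.0, 191.0]
time_s: 22.32
ee_pos: [462.5, 65.5, 167.6]
orientation: [-0.706, 0.007, 0.0, 0.708]
wrist_force: [0.1, 0.6, 0.1]
grip_width: 85.3
[462.62505899  65.53175754 167.67787537]
[318.8225924  266.31770192]
```

View pics/w13.png

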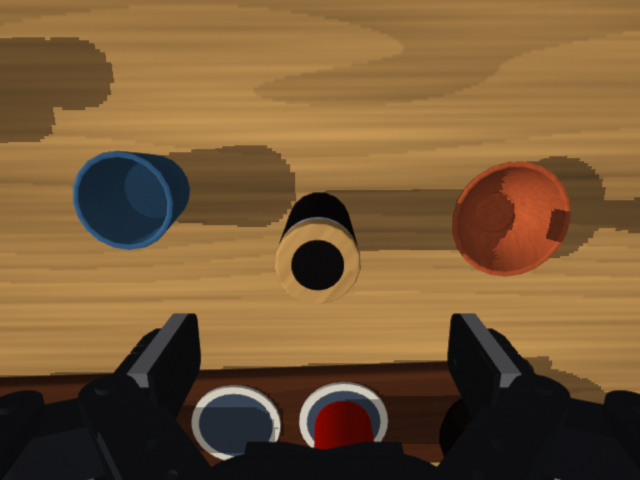

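```bash
python3 -m creep '{"dp":[[0.016,0.3,-0.014],[0.016,0.6,-0.014],[0.016,0.6,-0.014]],"angular":[[0,0,0],[0,0,0],[0,0,0]]}'|head -2; python3 -m creep '{"dp":[[0,0.2,0],[0,0.4,0],[0,0.45,0],[0,0.45,0]],"angular":[[0,0,0],[0,0,0],[0,0,0],[0,0,0]]}'
```

```text
time_s: 22.75
ee_pos: [463.7, 64.1, 94.0]
time_s: 23.25
ee_pos: [463.6, 64.3, 40.7]
orientation: [-0.706, 0.008, 0.001, 0.708]
wrist_force: [-0.3, 0.0, 0.5]
grip_width: 85.5
```

```bash
python3 -m creep '{"dp":[[0,0,0],[0,0,0],[0,0,0],[0,0,0],[0,0,0],[0,0,0]],"angular":[[0,0,0],[0,0,0],[0,0,0],[0,0,0],[0,0,0],[0,0,0]]}' -1 60
```

```text
time_s: 24.0
ee_pos: [464.0, 64.3, 41.6]
orientation: [-0.706, 0.008, 0.001, 0.708]
wrist_force: [-0.4, -1.1, 9.1]
grip_width: 45.2
```

```bash
python3 -m creep '{"dp":[[0,-0.25,0],[0,-0.6,0],[0,-0.95,0],[0,-0.95,0]],"angular":[[0,0,0],[0,0,0],[0,0,0],[0,0,0]]}' |head -2; python3 -m creep '{"dp":[[0.34,0,-0.15],[0.68,0,-0.3],[0.68,0,-0.3]],"angular":[[0,0,0],[0,0,0],[0,0,0]]}'|head -2
```

```text
time_s: 24.5
ee_pos: [466.3, 63.9, 158.1]
time_s: 24.88
ee_pos: [549.1, 26.0, 155.8]
```

```bash
python3 -m creep '{"dp":[[0.33,0,-0.14],[0.63,0,-0.26],[0.63,0,-0.26],[0.63,0,-0.26]],"angular":[[0,0,0],[0,0,0],[0,0,0],[0,0,0]]}'; python3 -c "
from h import *
P,im=snap('wrist','w14'); print(sensors.sense()['ee_pos']); print(proj(P,(628.7,-5.8,21)),proj(P,(592.7,-5.8,21)))"
```

```text
time_s: 25.38
ee_pos: [623.0, -5.6, 153.9]
orientation: [-0.706, 0.007, -0.0, 0.708]
wrist_force: [-0.4, 1.1, -1.6]
grip_width: 44.9
[623.07302682  -5.51659262 154.3008369 ]
[321.43550224 238.28450879] [320.73233422 184.95691072]
```

View pics/w14.png

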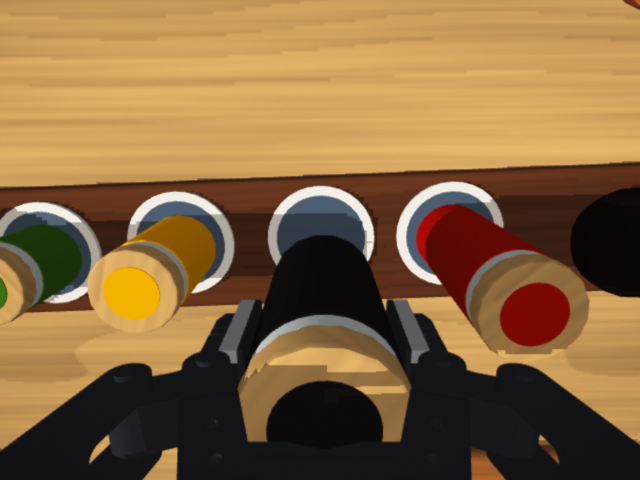

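```bash
python3 -m creep '{"dp":[[0.03,0.2,-0.003],[0.043,0.45,-0.003],[0.043,0.65,-0.003],[0.043,0.67,-0.003],[0.043,0.67,-0.003]],"angular":[[0,0,0],[0,0,0],[0,0,0],[0,0,0],[0,0,0]]}'
```

```text
time_s: 26.05
ee_pos: [627.4, -5.4, 74.6]
orientation: [-0.706, 0.007, -0.0, 0.708]
wrist_force: [0.5, -0.2, -2.3]
grip_width: 44.9
```

```bash
python3 -m creep '{"dp":[[0.005,0.03,-0.003],[0.005,0.06,-0.003],[0.005,0.08,-0.003],[0.005,0.09,-0.003],[0.005,0.1,-0.003],[0.005,0.11,-0.003]],"angular":[[0,0,0],[0,0,0],[0,0,0],[0,0,0],[0,0,0],[0,0,0]]}'
```

```text
time_s: 26.8
ee_pos: [628.2, -5.7, 62.5]
orientation: [-0.706, 0.007, -0.001, 0.708]
wrist_force: [-5.0, 0.3, 19.0]
grip_width: 44.9
```

```bash
python3 -m creep '{"dp":[[0,0,0],[0,0,0],[0,0,0]],"angular":[[0,0,0],[0,0,0],[0,0,0]]}' 0.5 60;  python3 -m creep '{"dp":[[0,-0.3,0],[0,-0.7,0],[0,-1,0],[0,-1,0]],"angular":[[0,0,0],[0,0,0],[0,0,0],[0,0,0]]}' 0.5;  python3 -m creep '{"dp":[[-0.4,-0.2,0],[-0.8,-0.3,0],[-0.9,-0.4,0],[-0.9,-0.4,0]],"angular":[[0,0,0],[0,0,0],[0,0,0],[0,0,0]]}' 0.5;python3 -c "
from h import *
P,im=snap('wrist','w15'); print(sensors.sense()['ee_pos'])
for k,X in dict(d=(627.7,81.8,141),c=(628.7,-5.8,121),b=(632,-101,101),a=(638,-193,81)).items(): print(k,proj(P,X))
snap('top','top2'); snap('scene','scene2')
im=cv2.imread('pics/top2.png');cv2.imwrite('pics/t2.png',cv2.resize(im[160:300,220:480],None,fx=3,fy=3,interpolation=cv2.INTER_CUBIC))
im=cv2.imread('pics/scene2.png');cv2.imwrite('pics/s2.png',cv2.resize(im[140:370,130:440],None,fx=2.5,fy=2.5,interpolation=cv2.INTER_CUBIC))
"
```

```text
time_s: 27.18
ee_pos: [628.2, -5.7, 62.5]
orientation: [-0.706, 0.007, -0.001, 0.708]
wrist_force: [0.1, -0.5, 0.9]
grip_width: 63.9
time_s: 27.68
ee_pos: [630.2, -6.3, 185.3]
orientation: [-0.706, 0.005, -0.002, 0.708]
wrist_force: [0.7, -0.3, -0.5]
grip_width: 64.2
time_s: 28.18
ee_pos: [522.7, -5.4, 234.1]
orientation: [-0.706, 0.004, -0.003, 0.708]
wrist_force: [-0.0, -0.3, -0.3]
grip_width: 64.2
[523.16211964  -5.39482274 233.55933661]
d [457.75569563 398.81568446]
c [322.95533999 383.10990738]
b [194.8655713  372.16497844]
a [ 86.7514309  365.47308582]
```

View pics/t2.png

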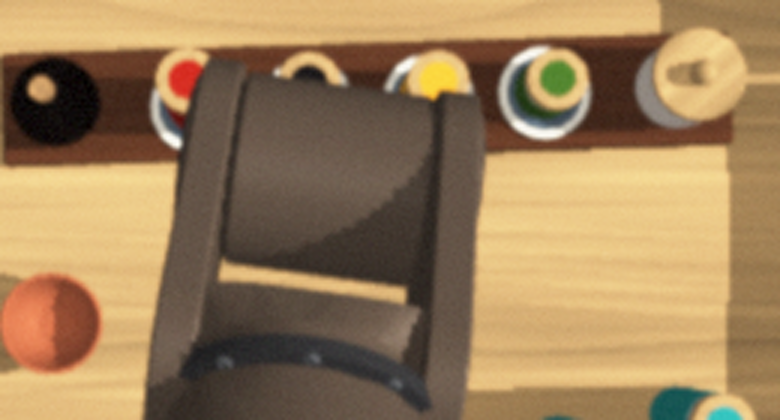

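View pics/s2.png

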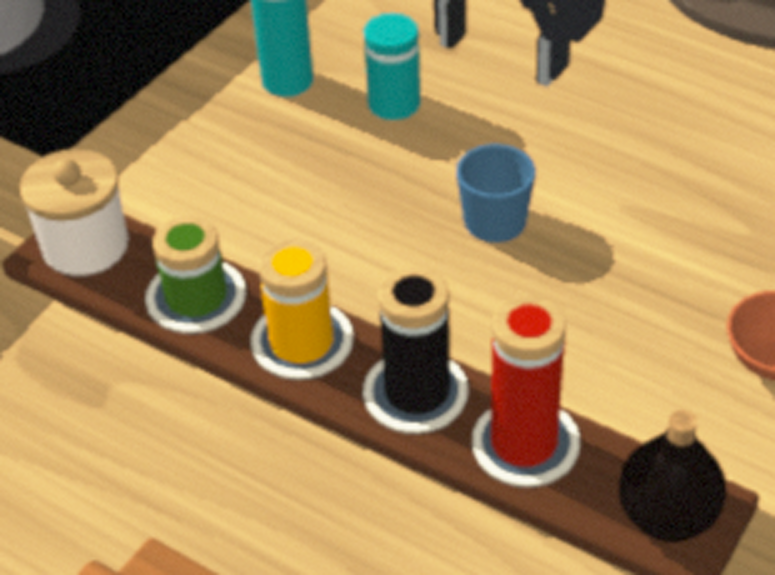

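View pics/w15.png

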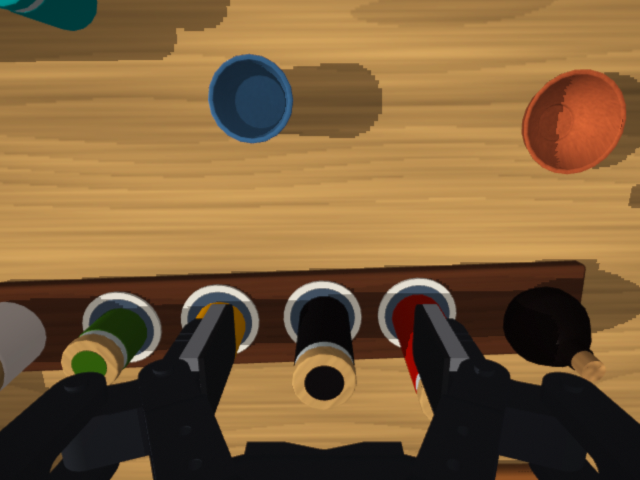

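The scene view shows order green, yellow, black, red from sugar pot to bottle, each upright within its rim. I'll do one numeric check before handing in.

Run:
```python
from h import *
S=eyes.camera_params("scene")
cs=dict(a=(639,-190.9),b=(633.3,-99.2),c=(630.2,-4.6),d=(628.1,82.7))
for k,p,z,m in [('green',(185,236.5),81,'a'),('yellow',(293,262),101,'b'),('black',(413,291),121,'c'),('red',(529,321.5),141,'d')]:
    X=ray(S,(p[0]+.5)/2.5-.5+130,(p[1]+.5)/2.5-.5+140,z)[:2]; print(k,X.round(1),(X-cs[m]).round(1))
s=sensors.sense();print(s['time_s'],s['wrist_force'],s['qd'].round(3))
r.close_job()
```

```text
green [ 638.3 -191.7] [-0.7 -0.8]
yellow [633.5 -99. ] [0.2 0.2]
black [629.   -4.5] [-1.2  0.1]
red [628.5  81. ] [ 0.4 -1.7]
28.325 [-0.20205212 -0.69947289 -0.128622  ] [-0.001  0.006  0.003 -0.     0.003 -0.001]
the job is handed in; nothing more can be done
```

All four jars are lined up on the coasters and the job is handed in, at about 28 s of the 115 s allowed. The bottle stood beside mark_d, so red is on d, black on c, yellow on b and green on a, next to the sugar pot. Each jar was lowered until it touched its coaster, then released. The turquoise look-alikes, the cup and the bowl were not touched.

- **Last checks:** the final scene-camera check put every jar within 2 mm of its coaster centre (13 mm allowed; red was the largest at about 1.7 mm). All four look upright, and the gripper was clear and at rest.
- **Disagreement:** the top camera's positions differed from the wrist and scene cameras by about 3–4 mm in y, so I used the wrist and scene values. In the final pictures the arm partly hid the row from the top camera, and the fingers partly hid yellow and red from the wrist camera. The final numbers therefore rest on the scene camera, plus wrist pictures taken after placing green, yellow and red, which showed each within about 2 mm.

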